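# Lay the brush and tweezers on the draining rest

## Robot

A 7-joint arm with a two-finger parallel gripper is mounted at the origin on a cart in front of the work surface, level with it; the furniture and walls round the work are solid. World frame = base frame: x ahead of the robot, y to its left, z up, the work surface at z = 0. Lengths are in m, angles in degrees, forces in N, time in s.
With the tool pointing down it reaches from about 0.35 to 0.9 m from the base axis. Payload 7.2 kg.
Tool frame: the origin (TCP) lies between the finger pads; the fingertips stand 22 mm ahead of it and the grasp point (between the pads) lies 3 mm ahead of it; z points along the fingers, y is the line along which they close (so a half turn about z gives the same grasp; the last joint's range is limited). The gripper opens to 88 mm and grips with 3 to 60 N. Pads are 20 mm wide; open, the fingers measure 115 mm over their backs; the gripper's body (75 mm by 178 mm) begins 61 mm behind the grasp point.
Start: joints at [-69.282, 23.554, -0.728, 91.456, 0.321, 64.991, -4.71], TCP at [0.26, 0.568, 0.207] pointing down, gripper open.
Joint ranges: [-169.25, 169.25], [-16.82, 113.86], [-84.01, 82.57], [7.8, 145.47], [-59.2, 239.2], [7.22, 106.19], [-163.78, 163.78]. Speed limits (degrees/s): [136.94, 136.94, 172.46, 172.46, 180, 180, 180].

## Interface

Orientations are given as a 3x3 rotation matrix whose columns are the frame's x, y, z axes.
In Python, from station import env gives the robot as it stands.
- The arm moves only by the shell command python3 steer.py [FORCE], which reads ROWS from standard input. ROWS is one flat JSON list of numbers that holds 1 to 12 rows one after another, with no inner brackets; each row has 7 numbers: the finger opening in m, then dx, dy, dz in m, then a rotation vector rx, ry, rz in degrees; each row is the pose to reach, as a shift and turn from the pose commanded when the command began, along the tool's axes at that moment; what a row does not reach only later rows make up. A row lasts 1/12 s, in which the tool goes at most 0.0417 m and 7.16 degrees, less where a joint would pass 70% of its speed; a pose out of reach is approached as far as the arm can. The fingers move at their own pace and stop on an object; FORCE is the grip in N (left out, the last holds). Time passes only in rows, so rows that do not move let the fingers close. It prints the time, the measured TCP pose, the force, the opening and the grip force at its end. Input that does not fit is refused with a message, and nothing moves.
- env.get_obs(): the state, without advancing time (a new reading comes with each control period).
- env.read_camera(name): name is "side" or "top" or "wrist"; returns the picture (420x560x3 uint8, red, green, blue); there is no depth.
- env.calibration(name): a dict with "fx", "fy", "cx", "cy" (pixels), "k1" (the pictures are not rectified: a ray, as slopes to the right and down, at radius r is drawn at 1 + k1 r^2 times it, then the intrinsics apply), "eye" and "attitude" of the camera in the world; the wrist camera has in their place "hand_eye" (4x4, takes a point from camera to tool coordinates, whose origin is the TCP and whose axes are the flange's). Camera axes: x right, y down, z forward; pixel columns grow to the right and rows downward; lengths in m; the calibration is good to about 2 mm. A picture is of the moment at which its call begins: read the wrist's pose just before it. calibration takes no time and is no camera call.
- env.sign_off(): hands the job in; it is judged then, once.
The state is a dict: "t": time; "qpos": joint angles; "qd": joint speeds; "joint_efforts": joint torques, N m; "ee_pos": TCP position; "tcp_rot": TCP orientation; "ft_force": force on the tool from outside, world axes, zero at the start; "torque": the same for the moment, N m; "finger_gap": finger opening in m; "gripper_force": force on a finger pad.
Only numpy, scipy, OpenCV 4.12 (cv2) and the standard library are available. Lean on these libraries where they do the work, as an engineer would, in place of code of your own. Each camera call takes 0.05 s, during which the arm holds its last target. There are 200 camera calls.

## Task

The brush and the tweezers have been rinsed: lay them side by side on the sloping wire rest to drain, one in each of its two bays, each lying across both rails and clear of the worktop and the drip tray. The brush's bristle head must hang over the low rail; the tweezers may lie either way round and either tool may take either bay. Set them down roughly centred on the rest, do not drop them, and leave everything else where it stands.

Things in the scene. Friction and masses are not known exactly. Their poses are not given: they have to be found in the camera images.
- rest: dark steel wire draining rest in a shallow grey drip tray (120 x 160 mm, rim 10 mm high), fixed. Origin: centre of the tray's underside, on the worktop; z up. x runs from the low rail to the high rail, roughly away from the robot (within 20 degrees). A tool laid over both rails slopes by 10.6 degrees. The space between the rails is open down to the tray, save side bars at y = +-68 mm
- low_rail (a point): top of the middle of the low rail: round bar, 8 mm thick, 136 mm long along the rest's y axis, at x = -40 mm of the rest, its top 60 mm above the worktop
- high_rail (a point): top of the middle of the high rail: same bar at x = +40 mm, its top 75 mm above the worktop
- bay_left (a point): middle of one bay, at y = +36 mm of the rest, 67.5 mm above the worktop, halfway between the rails. Each bay is 42 mm wide, bounded on both rails by upright pins 6 mm thick that reach 17 mm above the rail's top; the pins stand at y = -60, -12, +12 and +60 mm of the rest
- bay_right (a point): middle of the other bay, at y = -36 mm of the rest, otherwise alike
- brush: cleaning brush with wooden handle, lying, 27 x 160 x 14 mm, 30 g. Origin: centre of its underside; length along y: bristle head (metal ferrule) toward -y, handle tip toward +y; z up. Grip it across its x axis at the origin (handle 15 to 20 mm wide there). Found left or right of the rest, bristle head toward -x within 50 degrees
- brush_head (a point): point in the bristles of the brush, 70 mm from its origin toward -y, 7 mm above the underside
- brush_tail (a point): point near the tip of the brush handle, 75 mm from its origin toward +y, 7 mm above the underside
- tweezers: steel tweezers lying flat on the worktop, 16 x 127 x 9 mm, about 20 g, rigid, on the other side of the rest from the brush. Origin: centre of the underside; length along y, z up. Can be gripped across the legs (x axis) at the origin, where they are at most 16 mm wide
- tweezers_a (a point): point of the tweezers 60 mm from the origin toward -y, 4 mm above the underside
- tweezers_b (a point): point of the tweezers 60 mm from the origin toward +y, 4 mm above the underside
- marker: bystander: white felt marker with a dark cap, 13 x 132 x 13 mm, lying behind the rest. Origin: centre of the underside
- petri_dish: bystander: clear petri dish, 92 mm across, 16 mm high. Origin: centre of the underside
- tape_1: bystander: small roll of black tape lying flat, 55 mm across, 19 mm high. Origin: centre of the underside
- vial: bystander: standing screw-cap vial with a yellow cap, 38 mm across, 86 mm high. Origin: centre of the underside
- mount_tray: bystander: small open wooden tray, 64 x 140 x 30 mm. Origin: centre of the underside
- mould_cup: bystander: small round silicone cup, 41 mm across, 30 mm high. Origin: centre of the underside

How it is judged:
By the outcome, as a careful person would: the job done as asked, in the order asked, and still so for the second after the job is handed in, with the robot touching nothing.
It also fails if it takes over 56 s, if anything falls off the work surface, if the arm or the gripper's body presses on something with over 40 N, if the wrist force passes 120 N, or if a joint passes its speed limit or range.

## Working session

There is one attempt and no reset: what is moved stays moved. The work goes in short steps, Python scripts to look and compute and a shell command to move; the robot and the scene stay as the last step left them, time stands still between calls to the robot, and variables do not carry over. Pictures are saved under pics/ and viewed, at most 10 in all, crops included, and the job is handed in when it is done.

```bash
ls; mkdir -p pics
cat > h.py <<'E'
import numpy as np, cv2
from station import env
def ray(cam,u,v,obs=None):
    c=env.calibration(cam)
    d=np.array([(u-c['cx'])/c['fx'],(v-c['cy'])/c['fy']]); s=d.copy()
    for _ in range(20): s=d/(1+c['k1']*(s@s))
    r=np.array([s[0],s[1],1.])
    if 'hand_eye' in c:
        H=np.array(c['hand_eye']);o=obs or env.get_obs();R=np.array(o['tcp_rot'])
        return np.array(o['ee_pos'])+R@H[:3,3], R@H[:3,:3]@r
    return np.array(c['eye']),np.array(c['attitude'])@r
def onz(cam,u,v,z,obs=None):
    e,d=ray(cam,u,v,obs); return e+d*(z-e[2])/d[2]
def px(cam,p):
    c=env.calibration(cam);q=np.array(c['attitude']).T@(np.array(p)-np.array(c['eye']));s=q[:2]/q[2];s=s*(1+c['k1']*(s@s))
    return np.array([c['fx']*s[0]+c['cx'],c['fy']*s[1]+c['cy']])
E
python3 - <<'E'
from h import *
for n in("top","side"):
    cv2.imwrite(f"pics/{n}0.png",env.read_camera(n)[:,:,::-1])
    print(env.calibration(n))
print(env.calibration("wrist")); o=env.get_obs();print(o['t'],o['tcp_rot'],o['ee_pos'])
E
```

```text
pics
station.py
steer.py
{'fx': 437.4353587848316, 'fy': 437.4353587848316, 'cx': 273.14884976226244, 'cy': 203.9348141955317, 'k1': -0.020696423547337896, 'eye': array([0.26983782, 0.0993252 , 1.17300839]), 'attitude': array([[ 0.02945854, -0.9818146 ,  0.18754278],
       [-0.99956178, -0.02948058,  0.00267233],
       [ 0.00290514, -0.18753932, -0.9822528 ]])}
{'fx': 403.007702721515, 'fy': 403.007702721515, 'cx': 280.4867677937887, 'cy': 211.1082532274961, 'k1': -0.08251727240463108, 'eye': array([ 0.22129581, -0.96999303,  0.5607279 ]), 'attitude': array([[ 0.96007894, -0.1342154 ,  0.24542748],
       [-0.27857163, -0.37900821,  0.88246848],
       [-0.02542183, -0.91560854, -0.4012664 ]])}
{'fx': 350.27770632993855, 'fy': 350.27770632993855, 'cx': 282.56182147484986, 'cy': 202.2198136804384, 'k1': -0.09302376140095917, 'hand_eye': array([[-2.16397129e-05, -9.70417144e-01, -2.41434393e-01,
         6.56166823e-02],
       [ 9.99999734e-01,  1.54949755e-04, -7.12432075e-04,
        -2.46268459e-04],
       [ 7.28766500e-04, -2.41434344e-01,  9.70416883e-01,
        -1.78059327e-01],
       [ 0.00000000e+00,  0.00000000e+00,  0.00000000e+00,
         1.00000000e+00]])}
0.1 [[-9.09077504e-01  4.16626747e-01 -4.95822031e-04]
 [ 4.16627022e-01  9.09076451e-01 -1.38960165e-03]
 [-1.28205084e-04 -1.46982846e-03 -9.99998912e-01]] [0.2602463  0.56770055 0.20578453]
```

View pics/top0.png

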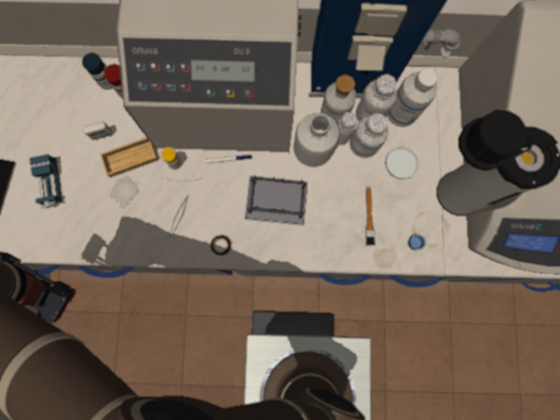

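View pics/side0.png

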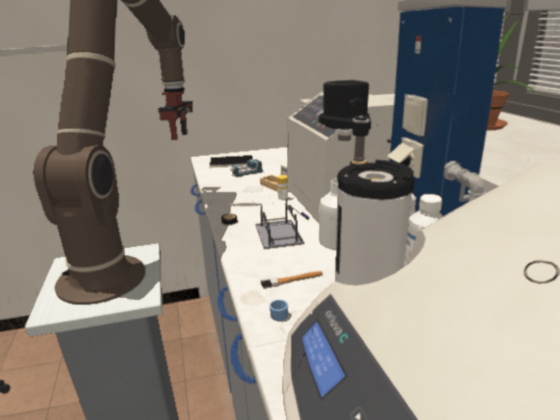

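The top view shows the brush at (370,215), head down at (370,240); the tweezers at (180,213); the rest at (277,200); tape at (221,245). The side view shows the same layout, with the brush at (290,279). I'll enlarge a top crop to read the details.

Run:
```python
from h import *
im=cv2.imread("pics/top0.png")[170:260,160:400]
cv2.imwrite("pics/crop.png",cv2.resize(im,None,fx=3.33,fy=3.33,interpolation=cv2.INTER_CUBIC))
f=cv2.imread("pics/top0.png"); hsv=cv2.cvtColor(f,cv2.COLOR_BGR2HSV)
m=cv2.inRange(hsv,(5,120,60),(22,255,255)); m[:, :340]=0;m[:,400:]=0;m[:180]=0;m[260:]=0
ys,xs=np.nonzero(m);print(xs.min(),xs.max(),ys.min(),ys.max())
for (u,v) in [(369,188),(370,243),(187,198),(172,231),(277,198)]: print(u,v,onz("top",u,v,.007).round(3))
```

```text
367 372 188 229
369 188 [ 0.545 -0.158  0.007]
370 243 [ 0.394 -0.159  0.007]
187 198 [0.502 0.337 0.007]
172 231 [0.41  0.372 0.007]
277 198 [0.509 0.093 0.007]
```

View pics/crop.png

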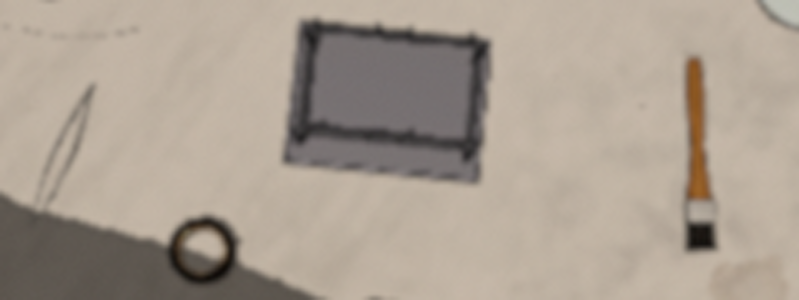

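```bash
cat >> h.py <<'E'
def tool(p,yaw_dir=None,obs=None):
    """print shift to world p in tool axes, and turn about tool z to make tool y align with horizontal dir"""
    o=obs or env.get_obs();R=np.array(o['tcp_rot']);d=R.T@(np.array(p)-np.array(o['ee_pos']))
    out=[d.round(4)]
    if yaw_dir is not None:
        y=R.T@np.append(yaw_dir,0); a=np.degrees(np.arctan2(-y[0],y[1])); out.append(np.round([a,(a+180)%360 if a<0 else a-180],1))
    return out
E
python3 - <<'E'
from h import *
c=lambda x,y,z:onz("top",160+x/3.33,170+y/3.33,z)
T=[c(285,163,.01),c(479,182,.01),c(490,40,.01),c(302,20,.01)]
L=[c(300,138,.056),c(470,150,.056)];H=[c(312,28,.071),c(483,42,.071)]
for a in (T,L,H): print(np.round(a,4).tolist(),np.mean(a,0).round(4))
for a in (T[:2],L,H,(T[3],T[2])): d=a[1]-a[0];print(np.linalg.norm(d),np.degrees(np.arctan2(d[0],-d[1])))
w=[c(94,85,.005),c(38,208,.005)];print(w,np.linalg.norm(w[0]-w[1]))
d=(w[0]-w[1])[:2];d/=np.linalg.norm(d);m=(w[0]+w[1])/2
o=env.get_obs();print(tool([m[0],m[1],.2],[-d[1],d[0]]))
b=[c(694,58,.007),c(701,249,.007)];print(b,np.linalg.norm(b[0]-b[1]))
E
```

```text
[[0.4486, 0.1754, 0.01], [0.4378, 0.0185, 0.01], [0.5557, 0.0114, 0.01], [0.5679, 0.1663, 0.01]] [0.5025 0.0929 0.01  ]
[[0.4615, 0.1615, 0.056], [0.456, 0.0291, 0.056]] [0.4588 0.0953 0.056 ]
[[0.5461, 0.1547, 0.071], [0.5389, 0.0214, 0.071]] [0.5425 0.0881 0.071 ]
0.1572407281001015 -3.9385752192190284
0.1325186519744501 -2.378319060907819
0.1335286023980716 -3.0842140702647085
0.15540118180879928 -4.519842037861158
[array([0.50924483, 0.33483392, 0.005     ]), array([0.40665953, 0.37338263, 0.005     ])] 0.10958898943683791
[array([-0.2687, -0.1118,  0.006 ]), array([ -4., 176.])]
[array([ 0.54631479, -0.15684988,  0.007     ]), array([ 0.38926107, -0.16071989,  0.007     ])] 0.15710139885452404
```

```bash
echo '[0.05, -0.268, -0.112, 0.02, 0, 0, -4, 0.05, -0.268, -0.112, 0.02, 0, 0, -4, 0.05, -0.268, -0.112, 0.02, 0, 0, -4, 0.05, -0.268, -0.112, 0.02, 0, 0, -4, 0.05, -0.268, -0.112, 0.02, 0, 0, -4, 0.05, -0.268, -0.112, 0.02, 0, 0, -4, 0.05, -0.268, -0.112, 0.02, 0, 0, -4, 0.05, -0.268, -0.112, 0.02, 0, 0, -4, 0.05, -0.268, -0.112, 0.02, 0, 0, -4, 0.05, -0.268, -0.112, 0.02, 0, 0, -4, 0.05, -0.268, -0.112, 0.02, 0, 0, -4, 0.05, -0.268, -0.112, 0.02, 0, 0, -4]' | python3 steer.py
python3 - <<'E'
from h import *
import pickle
o=env.get_obs();im=env.read_camera("wrist")[:,:,::-1]
pickle.dump({k:np.array(o[k]) for k in('ee_pos','tcp_rot')},open("w1.pkl","wb"))
print(o['tcp_rot'].round(3).tolist())
cv2.imwrite("pics/w1.png",im)
E
```

```text
t: 1.1
ee_pos: [0.4561, 0.3562, 0.1865]
tcp_rot: [[-0.937, 0.35, -0.001], [0.35, 0.937, 0.0], [0.001, 0.0, -1.0]]
ft_force: [-0.5, 0.2, -0.8]
finger_gap: 0.0501
gripper_force: 0.0
[[-0.937, 0.35, -0.001], [0.35, 0.937, 0.0], [0.001, 0.0, -1.0]]
```

View pics/w1.png

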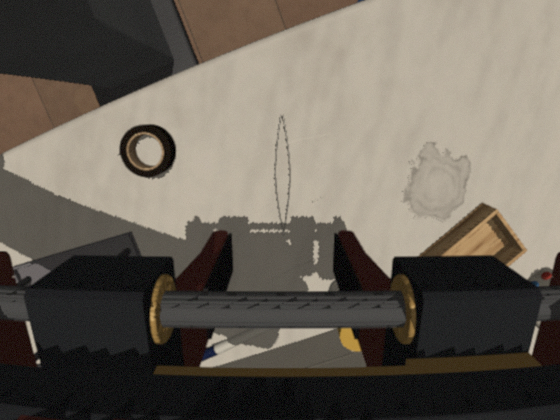

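The tweezers run from (281,115) down to about (285,222), perhaps to (288,243) in the gripper's shadow; the tape is at (147,150), clear of them.

Run:
```python
from h import *
import pickle
o=pickle.load(open("w1.pkl","rb"))
P=[onz("wrist",u,v,.005,o) for u,v in((281,115),(283,170),(285,222),(288,243))]
for p in P: print(p.round(4),np.linalg.norm(p-P[0]).round(4))
im=cv2.imread("pics/w1.png")[100:260,240:330]
cv2.imwrite("pics/w1c.png",cv2.resize(im,None,fx=3.7,fy=3.7))
```

```text
[0.3932 0.3775 0.005 ] 0.0
[0.4461 0.36   0.005 ] 0.0557
[0.4995 0.3423 0.005 ] 0.112
[0.5231 0.3371 0.005 ] 0.136
```

View pics/w1c.png

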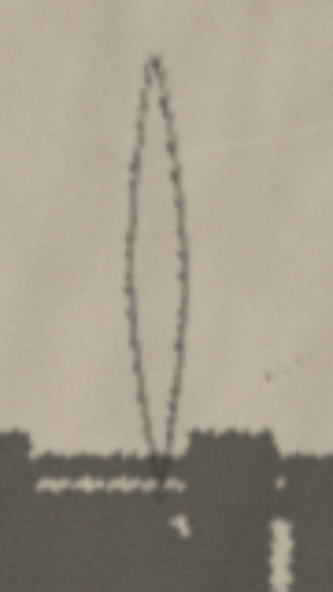

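```bash
echo '[0.03, 0.003, 0, 0.04, 0, 0, -2.2, 0.03, 0.003, 0, 0.08, 0, 0, -2.2, 0.03, 0.003, 0, 0.12, 0, 0, -2.2, 0.03, 0.003, 0, 0.145, 0, 0, -2.2, 0.03, 0.003, 0, 0.155, 0, 0, -2.2, 0.03, 0.003, 0, 0.162, 0, 0, -2.2, 0.03, 0.003, 0, 0.162, 0, 0, -2.2, 0.03, 0.003, 0, 0.162, 0, 0, -2.2, 0.03, 0.003, 0, 0.162, 0, 0, -2.2]' | python3 steer.py 15
```

```text
t: 1.9
ee_pos: [0.4556, 0.3567, 0.0263]
tcp_rot: [[-0.949, 0.316, 0.002], [0.316, 0.949, 0.002], [-0.001, 0.003, -1.0]]
ft_force: [0.6, 0.5, 0.3]
finger_gap: 0.0303
gripper_force: 0.0
```

```bash
echo '[0.03, 0.002, 0, 0.0025, 0, 0, 0, 0.03, 0.002, 0, 0.0025, 0, 0, 0, 0.0, 0.002, 0, 0.0025, 0, 0, 0, 0.0, 0.002, 0, 0.0025, 0, 0, 0, 0.0, 0.002, 0, 0.0025, 0, 0, 0, 0.0, 0.002, 0, 0.0025, 0, 0, 0, 0.0, 0.002, 0, 0.0025, 0, 0, 0, 0.0, 0.002, 0, 0.0025, 0, 0, 0, 0.0, 0.002, 0, 0.0025, 0, 0, 0]' | python3 steer.py 15
```

```text
t: 2.65
ee_pos: [0.4527, 0.3563, 0.022]
tcp_rot: [[-0.949, 0.316, -0.0], [0.316, 0.949, -0.0], [0.0, -0.0, -1.0]]
ft_force: [-1.1, -0.2, 0.4]
finger_gap: 0.0006
gripper_force: 0.0
```

The fingers closed on nothing, so I'll look.

```bash
echo '[0.0, 0, 0, -0.04, 0, 0, 0, 0.0, 0, 0, -0.08, 0, 0, 0, 0.0, 0, 0, -0.08, 0, 0, 0, 0.0, 0, 0, -0.08, 0, 0, 0]' | python3 steer.py
python3 - <<'E'
from h import *
import pickle
o=env.get_obs();im=env.read_camera("wrist")[:,:,::-1]
pickle.dump({k:np.array(o[k]) for k in('ee_pos','tcp_rot')},open("w2.pkl","wb"))
cv2.imwrite("pics/w2.png",im)
E
```

```text
t: 2.98
ee_pos: [0.4541, 0.3575, 0.1045]
tcp_rot: [[-0.949, 0.316, 0.004], [0.316, 0.949, 0.004], [-0.002, 0.005, -1.0]]
ft_force: [0.6, -0.1, -0.8]
finger_gap: 0.0002
gripper_force: 0.0
```

View pics/w2.png

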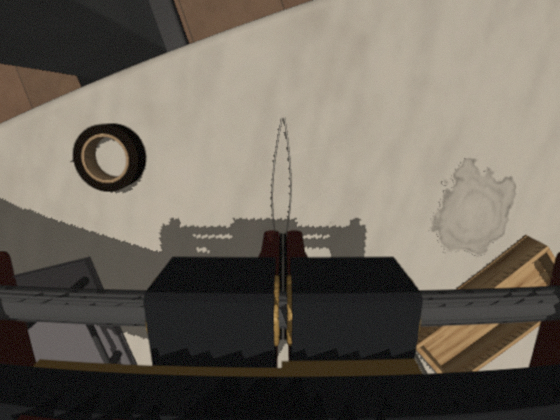

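Run:
```python
from h import *
import pickle
o=pickle.load(open("w2.pkl","rb"))
for z in(.005,.085):
  print(z,[onz("wrist",u,v,z,o).round(4).tolist() for u,v in((282,118),(282,235))], np.linalg.norm(onz("wrist",273,180,z,o)-onz("wrist",291,180,z,o)).round(4))
o=pickle.load(open("w1.pkl","rb"))
print(np.linalg.norm(onz("wrist",274.3,173,.005,o)-onz("wrist",290.7,173,.005,o)))
```

```text
0.005 [[0.3937, 0.3772, 0.005], [0.4843, 0.347, 0.005]] 0.0145
0.085 [[0.393, 0.3773, 0.085], [0.4574, 0.3558, 0.085]] 0.0103
0.017005048971224148
```

```bash
cat > legs.py <<'E'
from h import *
import sys
def legs(f,rows=range(105,250,8)):
    g=cv2.cvtColor(cv2.imread(f),cv2.COLOR_BGR2GRAY).astype(float)[:,240:330]
    d=cv2.GaussianBlur(g,(0,0),8)-cv2.GaussianBlur(g,(0,0),1)
    for r in rows:
        s=d[r-1:r+2].mean(0); x=np.nonzero((s>8)&(s>=np.roll(s,1))&(s>=np.roll(s,-1)))[0]; print(r,[(int(i)+240,int(s[i])) for i in x])
for f in sys.argv[1:]: print(f); legs(f)
E
python3 legs.py pics/w1.png pics/w2.png
```

```text
pics/w1.png
105 []
113 []
121 [(280, 22), (283, 23)]
129 [(278, 17), (284, 32)]
137 [(278, 17), (286, 23)]
145 [(276, 33), (287, 25)]
153 [(276, 19), (288, 24)]
161 [(275, 22), (288, 24)]
169 [(275, 23), (289, 31)]
177 [(275, 30), (289, 23)]
185 [(275, 32), (289, 29)]
193 [(276, 31), (288, 35)]
201 [(277, 25), (288, 20)]
209 [(278, 20), (286, 23)]
217 [(244, 31), (293, 24), (296, 21), (302, 27), (311, 28)]
225 [(246, 24), (256, 33), (262, 37), (271, 36), (275, 33), (281, 40), (290, 21), (302, 15), (313, 23), (320, 28), (323, 28), (329, 28)]
233 [(242, 8), (247, 9), (259, 8), (283, 13), (312, 9), (318, 11), (328, 11)]
241 [(310, 10), (322, 9)]
249 [(310, 14), (321, 13)]
pics/w2.png
105 []
113 []
121 [(283, 46)]
129 [(279, 25), (286, 16)]
137 [(278, 17), (286, 37)]
145 [(276, 25), (287, 23)]
153 [(275, 29), (288, 21)]
161 [(274, 33), (289, 30)]
169 [(273, 24), (289, 36)]
177 [(273, 25), (290, 30)]
185 [(272, 34), (290, 41)]
193 [(271, 34), (290, 38)]
201 [(272, 28), (290, 27)]
209 [(272, 23), (289, 27)]
217 [(288, 25)]
225 [(240, 18), (243, 17), (273, 14), (287, 16), (294, 13)]
233 [(266, 33), (275, 27), (299, 49), (311, 12), (319, 16), (323, 26), (329, 16)]
241 [(265, 25), (273, 11), (279, 12), (286, 15), (300, 36), (320, 24), (329, 26)]
249 [(263, 18), (286, 9), (301, 29)]
```

```bash
echo '[0.03, 0, 0, 0, 0, 0, 0, 0.03, 0, 0, 0.04, 0, 0, 0, 0.03, 0, 0, 0.065, 0, 0, 0, 0.03, 0, 0, 0.08, 0, 0, 0, 0.03, 0, 0, 0.08, 0, 0, 0, 0.03, 0, 0, 0.08, 0, 0, 0, 0.03, 0, 0, 0.08, 0, 0, 0, 0.03, 0, 0, 0.08, 0, 0, 0]' | python3 steer.py 15; echo '[0.012, 0, 0, 0, 0, 0, 0, 0.012, 0, 0, 0, 0, 0, 0, 0.012, 0, 0, 0, 0, 0, 0, 0.012, 0, 0, 0, 0, 0, 0]' | python3 steer.py 15
```

```text
t: 3.7
ee_pos: [0.4533, 0.3569, 0.023]
tcp_rot: [[-0.949, 0.316, 0.001], [0.316, 0.949, 0.001], [-0.001, 0.001, -1.0]]
ft_force: [-0.4, -0.9, -0.5]
finger_gap: 0.0303
gripper_force: 0.0
t: 4.03
ee_pos: [0.4529, 0.3565, 0.0225]
tcp_rot: [[-0.949, 0.316, 0.001], [0.316, 0.949, 0.001], [-0.0, 0.001, -1.0]]
ft_force: [-0.1, 0.3, -0.1]
finger_gap: 0.0123
gripper_force: 0.0
```

Run:
```python
from h import *
im=env.read_camera("wrist")[:,:,::-1]
cv2.imwrite("pics/w3.png",im)
cv2.imwrite("pics/w3c.png",cv2.resize(im[90:300,180:400],None,fx=2.8,fy=2.8))
```

```text
(no output)
```

View pics/w3c.png

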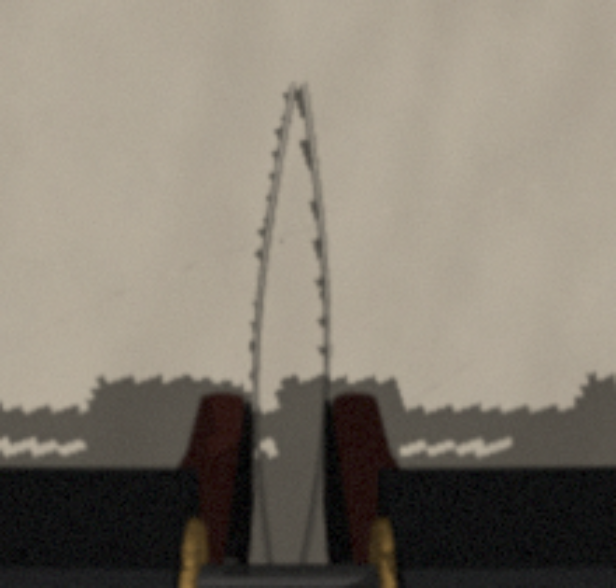

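Fingers straddle the legs, nearly touching (about 12 mm wide). I'll close gently from here.

```bash
echo '[0.008, 0, 0, 0, 0, 0, 0, 0.008, 0, 0, 0, 0, 0, 0, 0.008, 0, 0, 0, 0, 0, 0, 0.008, 0, 0, 0, 0, 0, 0]' | python3 steer.py 8
```

```text
t: 4.42
ee_pos: [0.4527, 0.3564, 0.022]
tcp_rot: [[-0.949, 0.316, -0.0], [0.316, 0.949, -0.0], [0.0, -0.0, -1.0]]
ft_force: [-1.0, -0.1, 0.0]
finger_gap: 0.0082
gripper_force: 0.0
```

```bash
python3 - <<'E'
from h import *
im=env.read_camera("wrist")[:,:,::-1]
cv2.imwrite("pics/w4.png",im)
cv2.imwrite("pics/w4c.png",cv2.resize(im[190:300,230:340],None,fx=5,fy=5))
E
python3 legs.py pics/w3.png pics/w4.png | awk 'NF'
```

```text
pics/w3.png
105 []
113 []
121 [(287, 27)]
129 [(283, 15), (288, 42)]
137 [(280, 38), (290, 20)]
145 [(279, 34), (290, 52)]
153 [(278, 32), (292, 24)]
161 [(277, 32), (292, 36)]
169 [(275, 35), (294, 28)]
177 [(274, 28), (293, 56)]
185 [(274, 28), (295, 31)]
193 [(273, 31), (295, 45)]
201 [(272, 34), (296, 32)]
209 [(271, 32), (296, 27)]
217 [(271, 27), (296, 30)]
225 [(246, 21), (271, 11), (284, 25), (295, 30), (319, 10)]
233 [(254, 47), (264, 48), (282, 19), (297, 27), (303, 44), (311, 47), (321, 17)]
241 [(252, 27), (268, 44), (297, 35), (314, 30), (329, 8)]
249 [(249, 17), (268, 35), (298, 30), (316, 23)]
pics/w4.png
105 []
113 []
121 [(287, 27)]
129 [(283, 17), (288, 38)]
137 [(280, 36), (291, 19)]
145 [(279, 34), (290, 55)]
153 [(278, 36), (293, 23)]
161 [(277, 34), (293, 37)]
169 [(276, 35), (294, 30)]
177 [(275, 29), (294, 55)]
185 [(274, 29), (296, 28)]
193 [(273, 29), (295, 50)]
201 [(272, 34), (297, 30)]
209 [(272, 34), (297, 28)]
217 [(271, 23), (296, 28)]
225 [(246, 14), (257, 11), (285, 8), (296, 24), (316, 33)]
233 [(240, 10), (259, 47), (266, 45), (280, 8), (298, 42), (306, 46), (317, 18)]
241 [(257, 28), (272, 35), (293, 37), (299, 19), (309, 30), (329, 19)]
249 [(255, 21), (272, 29), (293, 31), (311, 20)]
```

View pics/w4c.png

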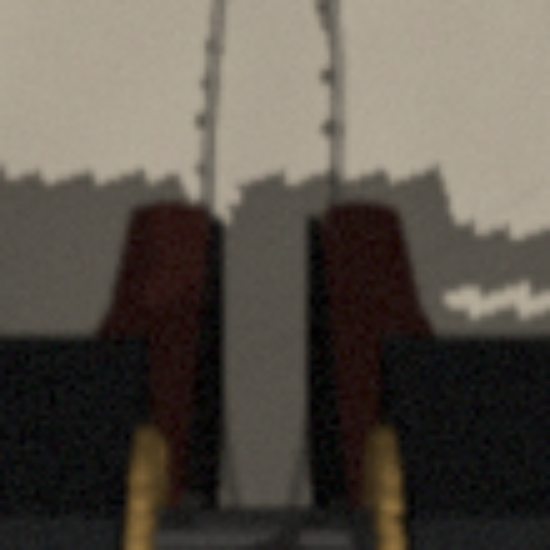

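The fingers pass over the legs, so the tips are still above them. I'll open, then feel for the worktop.

```bash
echo '[0.03, 0, 0, 0, 0, 0, 0, 0.03, 0, 0, 0, 0, 0, 0, 0.03, 0, 0, 0.002, 0, 0, 0, 0.03, 0, 0, 0.002, 0, 0, 0, 0.03, 0, 0, 0.002, 0, 0, 0, 0.03, 0, 0, 0.002, 0, 0, 0]' | python3 steer.py 10;  echo '[0.03, 0, 0, 0.002, 0, 0, 0, 0.03, 0, 0, 0.002, 0, 0, 0, 0.03, 0, 0, 0.002, 0, 0, 0]' | python3 steer.py
```

```text
t: 4.97
ee_pos: [0.4527, 0.3563, 0.02]
tcp_rot: [[-0.949, 0.316, -0.0], [0.316, 0.949, -0.0], [0.0, -0.0, -1.0]]
ft_force: [-0.8, 0.2, 0.2]
finger_gap: 0.0302
gripper_force: 0.0
t: 5.22
ee_pos: [0.4526, 0.3563, 0.0179]
tcp_rot: [[-0.949, 0.316, -0.0], [0.316, 0.949, -0.0], [0.0, -0.0, -1.0]]
ft_force: [-0.5, -0.5, 0.1]
finger_gap: 0.0299
gripper_force: 0.0
```

```bash
for i in 1 2 3; do echo '[0.03, 0, 0, 0.002, 0, 0, 0, 0.03, 0, 0, 0.002, 0, 0, 0, 0.03, 0, 0, 0.002, 0, 0, 0]' | python3 steer.py | egrep 'ee_pos|ft_'; done
```

```text
ee_pos: [0.4526, 0.3563, 0.0159]
ft_force: [0.2, -0.1, -0.3]
ee_pos: [0.4526, 0.3563, 0.0139]
ft_force: [-1.0, -0.2, 0.1]
ee_pos: [0.4526, 0.3563, 0.0119]
ft_force: [-0.2, 0.5, 0.2]
```

```bash
echo '[0.004, 0, 0, 0, 0, 0, 0, 0.004, 0, 0, 0, 0, 0, 0, 0.004, 0, 0, 0, 0, 0, 0, 0.004, 0, 0, 0, 0, 0, 0, 0.004, 0, 0, 0, 0, 0, 0]' | python3 steer.py 10
```

```text
t: 6.38
ee_pos: [0.4527, 0.3564, 0.0121]
tcp_rot: [[-0.949, 0.316, 0.0], [0.316, 0.949, 0.0], [-0.0, 0.0, -1.0]]
ft_force: [0.5, 0.2, -0.3]
finger_gap: 0.0044
gripper_force: 0.0
```

```bash
echo '[0.03, 0, 0, 0, 0, 0, 0, 0.03, 0, 0, 0, 0, 0, 0, 0.03, 0, 0, 0.002, 0, 0, 0, 0.03, 0, 0, 0.002, 0, 0, 0, 0.03, 0, 0, 0.002, 0, 0, 0]' | python3 steer.py | egrep 'ee_pos|ft_|gap'; for i in 1 2 3; do echo '[0.03, 0, 0, 0.002, 0, 0, 0, 0.03, 0, 0, 0.002, 0, 0, 0, 0.03, 0, 0, 0.002, 0, 0, 0]' | python3 steer.py | egrep 'ee_pos|ft_'; done
```

```text
ee_pos: [0.4526, 0.3563, 0.0099]
ft_force: [1.0, 0.1, -1.1]
finger_gap: 0.0298
ee_pos: [0.4526, 0.3563, 0.0079]
ft_force: [0.5, 0.3, 0.1]
ee_pos: [0.4526, 0.3563, 0.0059]
ft_force: [-0.0, -0.3, 0.6]
ee_pos: [0.4526, 0.3563, 0.0039]
ft_force: [0.7, -0.0, 0.3]
```

```bash
for i in 1 2 3 4; do echo '[0.03, 0, 0, 0.002, 0, 0, 0, 0.03, 0, 0, 0.002, 0, 0, 0, 0.03, 0, 0, 0.002, 0, 0, 0]' | python3 steer.py | egrep 'ee_pos|ft_'; done; python3 legs.py pics/w4.png >/dev/null
python3 - <<'E'
from h import *
im=env.read_camera("wrist")[:,:,::-1]; cv2.imwrite("pics/w5.png",im)
print(px("top",[.4526,.3563,.0]),px("side",[.4526,.3563,.0]),px("side",[.4526,.3563,.03]))
cv2.imwrite("pics/s5.png",env.read_camera("side")[:,:,::-1])
E
```

```text
ee_pos: [0.4526, 0.3563, 0.0019]
ft_force: [0.6, -0.1, 0.3]
ee_pos: [0.4526, 0.3563, -0.0001]
ft_force: [-0.5, 0.6, 1.0]
ee_pos: [0.4526, 0.3563, -0.0021]
ft_force: [-0.8, 0.1, -0.7]
ee_pos: [0.4526, 0.3563, -0.0041]
ft_force: [-0.1, 0.3, 0.4]
[179.32102306 216.07193934] [243.56341553 205.47494027] [243.04504748 197.74789293]
```

Run:
```python
from h import *
a=cv2.imread("pics/w5.png")[140:290,210:360]; s=cv2.imread("pics/s5.png")[150:240,200:290]
cv2.imwrite("pics/comp.png",np.hstack([cv2.resize(a,(400,400),interpolation=cv2.INTER_CUBIC),cv2.resize(s,(400,400),interpolation=cv2.INTER_CUBIC)]))
```

```text
(no output)
```

View pics/comp.png

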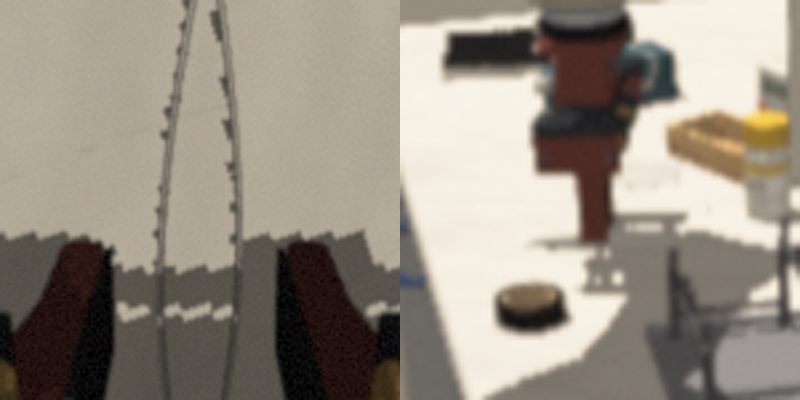

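The side view shows the fingertip about 6 mm above the worktop at TCP z = -0.004. So the tips really sit about 10 to 14 mm behind the stated TCP, and I'll keep feeling downward.

```bash
for i in 1 2 3; do echo '[0.03, 0, 0, 0.002, 0, 0, 0, 0.03, 0, 0, 0.002, 0, 0, 0, 0.03, 0, 0, 0.002, 0, 0, 0]' | python3 steer.py | egrep 'ee_pos|ft_'; done
```

```text
ee_pos: [0.4526, 0.3563, -0.0061]
ft_force: [-0.2, -0.0, 0.4]
ee_pos: [0.4526, 0.3563, -0.0081]
ft_force: [-0.3, -0.5, -0.6]
ee_pos: [0.4526, 0.3563, -0.0101]
ft_force: [-0.7, 0.1, 0.5]
```

```bash
echo '[0.002, 0, 0, 0, 0, 0, 0, 0.002, 0, 0, 0, 0, 0, 0, 0.002, 0, 0, 0, 0, 0, 0, 0.002, 0, 0, 0, 0, 0, 0, 0.002, 0, 0, 0, 0, 0, 0]' | python3 steer.py 12
```

```text
t: 9.82
ee_pos: [0.4527, 0.3564, -0.0099]
tcp_rot: [[-0.949, 0.316, 0.0], [0.316, 0.949, 0.0], [-0.0, 0.0, -1.0]]
ft_force: [0.2, 0.4, 0.6]
finger_gap: 0.0152
gripper_force: 12.0
```

```bash
echo '[0.002, 0, 0, -0.03, 0, 0, 0, 0.002, 0, 0, -0.07, 0, 0, 0, 0.002, 0, 0, -0.11, 0, 0, 0, 0.002, 0, 0, -0.15, 0, 0, 0, 0.002, 0, 0, -0.15, 0, 0, 0, 0.002, 0, 0, -0.15, 0, 0, 0, 0.002, 0, 0, -0.15, 0, 0, 0]' | python3 steer.py 20
cat >> h.py <<'E'
from scipy.spatial.transform import Rotation as Ro
C=np.array([.5015,.092,0]);YAW=-4.0
def place(bay,under,lift,flip=1):
    """rows to put underside-centre (tool z=under) at bay (+-1), lift above rail line; tool x toward -flip*x_rest"""
    a=np.radians(YAW);xr=np.array([np.cos(a),np.sin(a),0]);yr=np.array([-np.sin(a),np.cos(a),0]);z=np.array([0,0,1.])
    t=np.radians(10.6);s=np.cos(t)*xr+np.sin(t)*z;n=np.cos(t)*z-np.sin(t)*xr
    xt=-flip*s;zt=-n;R=np.c_[xt,np.cross(zt,xt),zt]
    P=C+bay*.036*yr+.0675*z+lift*z
    T=P-R@np.array([0,0,under])
    o=env.get_obs();R0=np.array(o['tcp_rot'])
    return T.round(4),(R0.T@(T-o['ee_pos'])).round(4),np.degrees(Ro.from_matrix(R0.T@R).as_rotvec()).round(2)
E
python3 -c "
from h import *
print(place(1,-.0099,.06));print(place(1,-.0099,.06,-1))"
```

```text
t: 10.4
ee_pos: [0.4523, 0.3561, 0.1397]
tcp_rot: [[-0.949, 0.316, -0.0], [0.316, 0.949, -0.0], [0.0, -0.0, -1.0]]
ft_force: [-0.7, 0.2, -0.1]
finger_gap: 0.0155
gripper_force: 20.0
(array([0.5058, 0.1278, 0.1178]), array([-0.1229, -0.1997,  0.0219]), array([ -1.34, -10.56, -14.38]))
(array([0.5058, 0.1278, 0.1178]), array([-0.1229, -0.1997,  0.0219]), array([-15.32,   1.95, 164.92]))
```

```bash
echo '[0.002, -0.02, -0.033, 0, 0, 0, 0, 0.002, -0.04, -0.066, 0, 0, -2, -3, 0.002, -0.06, -0.1, 0, -0.3, -4, -6, 0.002, -0.08, -0.133, 0, -0.7, -6, -9, 0.002, -0.1, -0.166, 0.01, -1, -8.5, -12, 0.002, -0.123, -0.2, 0.022, -1.34, -10.56, -14.38, 0.002, -0.123, -0.2, 0.022, -1.34, -10.56, -14.38, 0.002, -0.123, -0.2, 0.022, -1.34, -10.56, -14.38, 0.002, -0.123, -0.2, 0.022, -1.34, -10.56, -14.38, 0.002, -0.123, -0.2, 0.022, -1.34, -10.56, -14.38]' | python3 steer.py 20
python3 - <<'E'
from h import *
print(place(1,-.0099,.0))
im=env.read_camera("wrist")[:,:,::-1]; cv2.imwrite("pics/w6.png",im); cv2.imwrite("pics/t6.png",env.read_camera("top")[:,:,::-1])
o=env.get_obs()
# dark rail pixels: print predicted pixel positions of pins in wrist
c=env.calibration("wrist");H=np.array(c['hand_eye']);R=np.array(o['tcp_rot'])
def wp(p):
    q=np.linalg.inv(H)@np.append(R.T@(np.array(p)-o['ee_pos']),1);s=q[:2]/q[2];s=s*(1+c['k1']*(s@s));return (s*c['fx']+[c['cx'],c['cy']])
a=np.radians(YAW)
for x,h in((-.04,.077),):
  for y in(-.06,-.012,.012,.06):
    p=C+[np.cos(a)*x-np.sin(a)*y,np.sin(a)*x+np.cos(a)*y,h];print(y,wp(p).round(0))
    q=wp(p).astype(int);cv2.circle(im:=im.copy(),tuple(map(int,q)),4,(0,0,255),1)
cv2.imwrite("pics/w6m.png",im)
E
```

```text
t: 11.23
ee_pos: [0.5059, 0.1292, 0.1175]
tcp_rot: [[-0.981, 0.068, 0.183], [0.067, 0.998, -0.012], [-0.183, 0.0, -0.983]]
ft_force: [-0.0, 0.3, 0.1]
finger_gap: 0.0151
gripper_force: 20.0
(array([0.5058, 0.1278, 0.0578]), array([ 0.011 , -0.0014,  0.0587]), array([ 0.02, -0.05,  0.07]))
-0.06 [123. 145.]
-0.012 [200. 145.]
0.012 [240. 145.]
0.06 [321. 145.]
```

View pics/w6m.png

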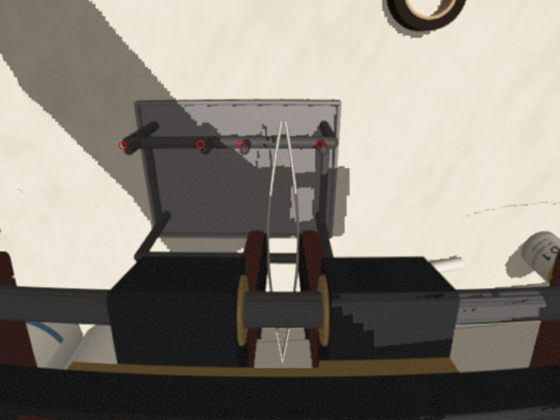

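The predicted pins (red circles) land on the real ones at (123..321,145), so the rest pose is right and the tweezers (tip at 283,122) sit mid-bay. I'll lower them.

```bash
echo '[0.002, 0.004, -0.001, 0.02, 0, 0, 0, 0.002, 0.008, -0.001, 0.04, 0, 0, 0, 0.002, 0.009, -0.001, 0.05, 0, 0, 0, 0.002, 0.01, -0.001, 0.055, 0, 0, 0, 0.002, 0.0105, -0.001, 0.057, 0, 0, 0, 0.002, 0.0105, -0.001, 0.057, 0, 0, 0, 0.002, 0.0105, -0.001, 0.057, 0, 0, 0]' | python3 steer.py 20; python3 -c "
from h import *
print(place(1,-.0099,0))"
```

```text
t: 11.92
ee_pos: [0.5068, 0.1271, 0.0607]
tcp_rot: [[-0.98, 0.07, 0.185], [0.068, 0.998, -0.012], [-0.185, 0.0, -0.983]]
ft_force: [-0.5, 0.1, -0.7]
finger_gap: 0.0151
gripper_force: 20.0
(array([0.5058, 0.1278, 0.0578]), array([0.0015, 0.0006, 0.0027]), array([0.03, 0.06, 0.  ]))
```

```bash
for i in 1 2 3; do echo '[0.002, 0.0003, 0, 0.001, 0, 0, 0, 0.002, 0.0003, 0, 0.001, 0, 0, 0, 0.002, 0.0003, 0, 0.001, 0, 0, 0]' | python3 steer.py | egrep 'ee_pos|ft_'; done
```

```text
ee_pos: [0.5065, 0.1268, 0.0595]
ft_force: [-0.3, -1.3, -0.8]
ee_pos: [0.506, 0.1267, 0.058]
ft_force: [-0.4, 0.5, -0.3]
ee_pos: [0.5059, 0.1267, 0.0569]
ft_force: [-0.3, 0.0, 0.7]
```

```bash
for i in 1 2; do echo '[0.002, 0.0002, 0, 0.001, 0, 0, 0, 0.002, 0.0002, 0, 0.001, 0, 0, 0, 0.002, 0.0002, 0, 0.001, 0, 0, 0]' | python3 steer.py | egrep 'ee_pos|ft_|rot'; done
```

```text
ee_pos: [0.506, 0.1268, 0.056]
tcp_rot: [[-0.98, 0.07, 0.184], [0.069, 0.998, -0.013], [-0.184, 0.0, -0.983]]
ft_force: [0.4, -0.3, 1.3]
ee_pos: [0.5062, 0.1268, 0.0552]
tcp_rot: [[-0.98, 0.07, 0.184], [0.069, 0.998, -0.013], [-0.185, 0.0, -0.983]]
ft_force: [-2.2, -1.0, 3.8]
```

```bash
echo '[0.018, 0, 0, 0, 0, 0, 0, 0.022, 0, 0, 0, 0, 0, 0, 0.026, 0, 0, 0, 0, 0, 0, 0.026, 0, 0, 0, 0, 0, 0, 0.026, 0, 0, -0.01, 0, 0, 0, 0.026, 0, 0, -0.03, 0, 0, 0, 0.026, 0, 0, -0.06, 0, 0, 0, 0.026, 0, 0, -0.1, 0, 0, 0, 0.026, 0, 0, -0.13, 0, 0, 0, 0.026, 0, 0, -0.13, 0, 0, 0]' | python3 steer.py 20
python3 - <<'E'
from h import *
cv2.imwrite("pics/t7.png",env.read_camera("top")[:,:,::-1])
# brush from top: ends
b=[onz("top",160+694/3.33,170+58/3.33,.007),onz("top",160+701/3.33,170+249/3.33,.007)]
d=(b[0]-b[1])[:2];d/=np.linalg.norm(d)
print(b,d)
m=(b[0]+b[1])/2
o=env.get_obs();R0=np.array(o['tcp_rot']);z=np.array([0,0,-1.]);x=np.append(-d,0);R=np.c_[x,np.cross(z,x),z]
T=np.array([m[0],m[1],.15]);print(m,R0.T@(T-o['ee_pos']),np.degrees(Ro.from_matrix(R0.T@R).as_rotvec()),o['qpos'])
E
```

```text
t: 14.0
ee_pos: [0.4841, 0.1296, 0.1892]
tcp_rot: [[-0.979, 0.07, 0.192], [0.069, 0.998, -0.009], [-0.192, 0.005, -0.981]]
ft_force: [1.8, 1.1, -0.3]
finger_gap: 0.026
gripper_force: 0.0
[array([ 0.54631479, -0.15684988,  0.007     ]), array([ 0.38926107, -0.16071989,  0.007     ])] [0.99969654 0.02463385]
[ 0.46778793 -0.15878489  0.007     ] [ 0.00244196 -0.28861198  0.03570861] [-0.30293944 10.95030036 -5.40181677] [-30.3837247    6.17096678   6.62066534 118.91369919   5.90413461
  45.30997445  58.3313368 ]
```

```bash
echo '[0.04, 0, -0.03, 0, 0, 2, 0, 0.04, 0, -0.07, 0, 0, 4, -1, 0.04, 0, -0.11, 0, 0, 7, -3, 0.04, 0, -0.15, 0, 0, 9, -5, 0.04, 0, -0.19, 0.01, -0.3, 10.95, -5.4, 0.04, 0.002, -0.23, 0.02, -0.3, 10.95, -5.4, 0.04, 0.0024, -0.27, 0.03, -0.3, 10.95, -5.4, 0.04, 0.0024, -0.2886, 0.0357, -0.3, 10.95, -5.4, 0.04, 0.0024, -0.2886, 0.0357, -0.3, 10.95, -5.4, 0.04, 0.0024, -0.2886, 0.0357, -0.3, 10.95, -5.4, 0.04, 0.0024, -0.2886, 0.0357, -0.3, 10.95, -5.4, 0.04, 0.0024, -0.2886, 0.0357, -0.3, 10.95, -5.4]' | python3 steer.py
python3 - <<'E'
from h import *
o=env.get_obs();im=env.read_camera("wrist")[:,:,::-1];cv2.imwrite("pics/w8.png",im)
hsv=cv2.cvtColor(im,cv2.COLOR_BGR2HSV)
m=cv2.inRange(hsv,(5,120,60),(22,255,255));n,l,s,c=cv2.connectedComponentsWithStats(m)
for i in range(1,n):
    if s[i,4]>150: print(s[i],c[i].round())
k=cv2.inRange(hsv,(0,0,0),(180,255,60));n,l,s,c=cv2.connectedComponentsWithStats(k)
for i in range(1,n):
    if s[i,4]>150: print('dark',s[i],c[i].round())
for r in range(60,230,10):
    x=np.nonzero(m[r])[0]
    if len(x): x=x[(x>230)&(x<340)]
    if len(x): print(r,x.min(),x.max(),onz("wrist",x.min(),r,.01,o)[:2].round(4),onz("wrist",x.max()+1,r,.01,o)[:2].round(4))
E
```

```text
t: 15.05
ee_pos: [0.4663, -0.1582, 0.1471]
tcp_rot: [[-1.0, -0.027, -0.006], [-0.027, 1.0, -0.003], [0.006, -0.003, -1.0]]
ft_force: [-0.3, -0.4, -1.3]
finger_gap: 0.04
gripper_force: 0.0
[ 271  151   22  121 1726] [282. 207.]
[174 275  22  70 750] [183. 310.]
[370 275  22  70 755] [383. 310.]
[ 129  355  388   21 3744] [349. 368.]
dark [ 281    0  119   20 1337] [337.   6.]
dark [268 105  28  27 670] [282. 117.]
dark [    0   168   560   252 72976] [276. 339.]
160 272 292 [ 0.4392 -0.1691] [ 0.4387 -0.1502]
170 274 290 [ 0.4482 -0.1671] [ 0.4478 -0.1517]
180 275 288 [ 0.4574 -0.166 ] [ 0.4571 -0.1532]
190 276 287 [ 0.4667 -0.1649] [ 0.4664 -0.1539]
200 277 287 [ 0.4761 -0.1638] [ 0.4758 -0.1536]
210 276 288 [ 0.4857 -0.1645] [ 0.4854 -0.1524]
220 276 288 [ 0.4954 -0.1643] [ 0.4951 -0.1521]
```

```bash
echo '[0.035, -0.0015, -0.001, 0.04, 0, 0, 0, 0.035, -0.0015, -0.001, 0.08, 0, 0, 0, 0.035, -0.0015, -0.001, 0.12, 0, 0, 0, 0.035, -0.0015, -0.001, 0.14, 0, 0, 0, 0.035, -0.0015, -0.001, 0.15, 0, 0, 0, 0.035, -0.0015, -0.001, 0.15, 0, 0, 0, 0.035, -0.0015, -0.001, 0.15, 0, 0, 0, 0.035, -0.0015, -0.001, 0.15, 0, 0, 0]' | python3 steer.py
```

```text
t: 15.77
ee_pos: [0.4681, -0.1612, -0.0013]
tcp_rot: [[-1.0, -0.025, -0.003], [-0.025, 1.0, -0.004], [0.004, -0.004, -1.0]]
ft_force: [-0.4, -0.5, -0.2]
finger_gap: 0.0349
gripper_force: 0.0
```

```bash
echo '[0.035, 0, 0.001, 0.007, 0, 0, 0, 0.035, 0, 0.001, 0.007, 0, 0, 0, 0.035, 0, 0.001, 0.007, 0, 0, 0, 0.002, 0, 0.001, 0.007, 0, 0, 0, 0.002, 0, 0.001, 0.007, 0, 0, 0, 0.002, 0, 0.001, 0.007, 0, 0, 0, 0.002, 0, 0.001, 0.007, 0, 0, 0, 0.002, 0, 0.001, 0.007, 0, 0, 0, 0.002, 0, 0.001, 0.007, 0, 0, 0]' | python3 steer.py 25
```

```text
t: 16.52
ee_pos: [0.4668, -0.1603, -0.0097]
tcp_rot: [[-1.0, -0.024, -0.006], [-0.024, 1.0, -0.003], [0.006, -0.003, -1.0]]
ft_force: [-0.3, -0.1, 3.7]
finger_gap: 0.0187
gripper_force: 24.9
```

```bash
echo '[0.002, 0, 0, -0.03, 0, 0, 0, 0.002, 0, 0, -0.07, 0, 0, 0, 0.002, 0, 0, -0.11, 0, 0, 0, 0.002, 0, 0, -0.15, 0, 0, 0, 0.002, 0, 0, -0.15, 0, 0, 0, 0.002, 0, 0, -0.15, 0, 0, 0, 0.002, 0, 0, -0.15, 0, 0, 0]' | python3 steer.py 25
python3 -c "
from h import *
print(place(-1,-.0097,.06))"
```

```text
t: 17.1
ee_pos: [0.4672, -0.1594, 0.1398]
tcp_rot: [[-1.0, -0.025, -0.006], [-0.025, 1.0, -0.003], [0.006, -0.003, -1.0]]
ft_force: [0.3, 0.8, -1.0]
finger_gap: 0.0183
gripper_force: 24.9
(array([0.5008, 0.056 , 0.118 ]), array([-0.039 ,  0.2146,  0.021 ]), array([  0.32, -10.94,   5.41]))
```

```bash
echo '[0.002, -0.006, 0.03, 0, 0, -1, 1, 0.002, -0.012, 0.065, 0, 0, -3, 2, 0.002, -0.02, 0.1, 0, 0, -5, 3, 0.002, -0.027, 0.135, 0, 0, -7, 4, 0.002, -0.033, 0.17, 0.005, 0.2, -9, 5, 0.002, -0.036, 0.195, 0.015, 0.3, -10.94, 5.4, 0.002, -0.039, 0.2146, 0.021, 0.3, -10.94, 5.4, 0.002, -0.039, 0.2146, 0.021, 0.3, -10.94, 5.4, 0.002, -0.039, 0.2146, 0.021, 0.3, -10.94, 5.4, 0.002, -0.039, 0.2146, 0.021, 0.3, -10.94, 5.4, 0.002, -0.039, 0.2146, 0.021, 0.3, -10.94, 5.4]' | python3 steer.py 25
python3 - <<'E'
from h import *
print(place(-1,-.0097,.0))
o=env.get_obs();im=env.read_camera("wrist")[:,:,::-1];cv2.imwrite("pics/w9.png",im)
hsv=cv2.cvtColor(im,cv2.COLOR_BGR2HSV);m=cv2.inRange(hsv,(5,120,50),(22,255,255))
for r in range(120,250,10):
    x=np.nonzero(m[r])[0]; x=x[(x>230)&(x<340)]
    if len(x): print(r,x.min(),x.max())
c=env.calibration("wrist");H=np.array(c['hand_eye']);q=np.linalg.inv(H)@np.array([.07,0,-.0167,1]);print('head expected',c['fx']*q[0]/q[2]+c['cx'],c['fy']*q[1]/q[2]+c['cy'])
k=cv2.inRange(hsv,(0,0,0),(180,255,60));print([ (r,np.nonzero(k[r,230:340])[0][[0,-1]]+230) for r in range(70,150,8) if k[r,230:340].any()])
E
```

```text
t: 18.02
ee_pos: [0.501, 0.0541, 0.1178]
tcp_rot: [[-0.981, 0.072, 0.183], [0.071, 0.997, -0.014], [-0.183, -0.001, -0.983]]
ft_force: [-0.2, -0.0, -1.4]
finger_gap: 0.0186
gripper_force: 24.9
(array([0.5008, 0.056 , 0.058 ]), array([0.0113, 0.0019, 0.0588]), array([-0.06, -0.05, -0.11]))
190 261 302
200 262 301
210 264 299
220 265 298
230 266 297
240 243 320
head expected 283.2715237135647 105.21874045588866
[(94, array([255, 304])), (102, array([255, 304])), (110, array([254, 305])), (118, array([256, 305])), (126, array([242, 304])), (134, array([236, 305])), (142, array([234, 329]))]
```

```bash
echo '[0.002, 0.004, 0.001, 0.02, 0, 0, 0, 0.002, 0.008, 0.001, 0.04, 0, 0, 0, 0.002, 0.009, 0.001, 0.05, 0, 0, 0, 0.002, 0.01, 0.001, 0.055, 0, 0, 0, 0.002, 0.0105, 0.001, 0.057, 0, 0, 0, 0.002, 0.0105, 0.001, 0.057, 0, 0, 0, 0.002, 0.0105, 0.001, 0.057, 0, 0, 0]' | python3 steer.py 25|egrep 'ee_|ft_'; for i in 1 2 3 4; do echo '[0.002, 0.0003, 0, 0.001, 0, 0, 0, 0.002, 0.0003, 0, 0.001, 0, 0, 0, 0.002, 0.0003, 0, 0.001, 0, 0, 0]' | python3 steer.py | egrep 'ee_pos|ft_'; done
```

```text
ee_pos: [0.5019, 0.0563, 0.0609]
ft_force: [0.5, -0.9, 0.4]
ee_pos: [0.5016, 0.0567, 0.0597]
ft_force: [-0.4, -0.1, -1.1]
ee_pos: [0.5012, 0.0567, 0.0582]
ft_force: [-0.0, -0.2, -0.3]
ee_pos: [0.5013, 0.0568, 0.0573]
ft_force: [1.1, 0.4, 2.4]
ee_pos: [0.5014, 0.0568, 0.057]
ft_force: [-4.4, -0.5, 12.5]
```

```bash
echo '[0.002, 0, 0, -0.0008, 0, 0, 0, 0.002, 0, 0, -0.0008, 0, 0, 0, 0.002, 0, 0, -0.0008, 0, 0, 0]' | python3 steer.py | egrep 'ee_|ft_'; echo '[0.02, 0, 0, 0, 0, 0, 0, 0.024, 0, 0, 0, 0, 0, 0, 0.028, 0, 0, 0, 0, 0, 0, 0.028, 0, 0, 0, 0, 0, 0, 0.028, 0, 0, -0.01, 0, 0, 0, 0.028, 0, 0, -0.03, 0, 0, 0, 0.028, 0, 0, -0.06, 0, 0, 0, 0.028, 0, 0, -0.1, 0, 0, 0, 0.028, 0, 0, -0.14, 0, 0, 0, 0.028, 0, 0, -0.16, 0, 0, 0, 0.028, 0, 0, -0.16, 0, 0, 0, 0.028, 0, 0, -0.16, 0, 0, 0]' | python3 steer.py 20
python3 - <<'E'
from h import *
o=env.get_obs();im=env.read_camera("wrist")[:,:,::-1];cv2.imwrite("pics/w10.png",im);cv2.imwrite("pics/t10.png",env.read_camera("top")[:,:,::-1])
hsv=cv2.cvtColor(im,cv2.COLOR_BGR2HSV);m=cv2.inRange(hsv,(5,120,50),(22,255,255))
a=np.radians(YAW);Rz=np.array([[np.cos(a),-np.sin(a)],[np.sin(a),np.cos(a)]])
def rest(u,v,h):   # ray onto sloping plane h above rail line
    e,d=ray("wrist",u,v,o);n=np.array([*(Rz@[-np.sin(.185),0]),np.cos(.185)]);P=C+[0,0,.0675]+h*n
    p=e+d*(n@(P-e))/(n@d);return np.append(Rz.T@(p-C)[:2],p[2]).round(4)
for r in range(100,260,8):
    x=np.nonzero(m[r])[0]; x=x[(x>180)&(x<420)]
    if len(x): print('brush',r,x.min(),x.max(),rest(x.min(),r,.008),rest(x.max(),r,.008))
hp=None
k=cv2.inRange(hsv,(0,0,0),(180,255,60));n,l,s,c=cv2.connectedComponentsWithStats(k)
for i in range(1,n):
    if s[i,4]>100: print('dark',s[i],c[i].round(),rest(*c[i],.008))
w=cv2.inRange(hsv,(0,0,170),(180,60,255))
g=cv2.cvtColor(im,cv2.COLOR_BGR2GRAY).astype(int)
E
```

```text
ee_pos: [0.5012, 0.0567, 0.0572]
ft_force: [-0.0, -0.1, 7.1]
t: 20.9
ee_pos: [0.4719, 0.059, 0.2158]
tcp_rot: [[-0.98, 0.07, 0.187], [0.069, 0.998, -0.011], [-0.187, 0.002, -0.982]]
ft_force: [-0.5, 0.5, -0.4]
finger_gap: 0.0281
gripper_force: 0.0
brush 156 271 291 [-0.0296 -0.0457  0.0701] [-0.0296 -0.0274  0.0701]
brush 164 273 291 [-0.0224 -0.0439  0.0714] [-0.0224 -0.0273  0.0714]
brush 172 274 289 [-0.0151 -0.043   0.0728] [-0.0151 -0.0292  0.0728]
brush 180 275 288 [-0.0077 -0.0421  0.0742] [-0.0077 -0.0301  0.0742]
brush 188 276 287 [-0.0002 -0.0412  0.0756] [-0.0002 -0.031   0.0756]
brush 196 277 287 [ 0.0073 -0.0403  0.077 ] [ 0.0073 -0.0309  0.077 ]
brush 204 277 288 [ 0.015  -0.0404  0.0784] [ 0.015  -0.03    0.0784]
brush 212 276 288 [ 0.0227 -0.0414  0.0799] [ 0.0227 -0.0299  0.0799]
brush 220 276 288 [ 0.0305 -0.0414  0.0813] [ 0.0305 -0.0299  0.0813]
brush 228 275 289 [ 0.0384 -0.0424  0.0828] [ 0.0384 -0.0289  0.0828]
brush 236 275 290 [ 0.0464 -0.0424  0.0843] [ 0.0464 -0.0279  0.0843]
brush 244 276 289 [ 0.0545 -0.0415  0.0858] [ 0.0545 -0.0288  0.0858]
brush 252 236 289 [ 0.0628 -0.0809  0.0874] [ 0.0628 -0.0288  0.0874]
dark [ 427   11   57   56 1175] [451.  38.] [-0.1331  0.1132  0.0507]
dark [268 103  26  26 592] [280. 115.] [-0.0653 -0.037   0.0634]
dark [375 130  17  24 174] [383. 140.] [-0.0443  0.0569  0.0673]
dark [248 155  27  83 663] [256. 202.] [ 0.013  -0.0602  0.0781]
dark [367 196  21  40 216] [377. 213.] [0.0242 0.0556 0.0802]
dark [    0   224   560   196 69465] [272. 342.] [ 0.1642 -0.0459  0.1064]
```

Brush centred in the right bay, head over the low rail. Next, a numeric check of the tweezers.

Run:
```python
from h import *
g=cv2.imread("pics/w10.png",0).astype(float)
d=cv2.GaussianBlur(g,(0,0),1)-cv2.GaussianBlur(g,(0,0),6)
for r in range(108,250,8):
    s=d[r-1:r+2,320:385].mean(0);x=np.nonzero((s>8)&(s>=np.roll(s,1))&(s>=np.roll(s,-1)))[0];print(r,[(int(i)+320,int(s[i])) for i in x])
a,b=cv2.imread("pics/top0.png"),cv2.imread("pics/t10.png")
D=cv2.absdiff(a,b).max(2);
n,l,s,c=cv2.connectedComponentsWithStats((D>60).astype(np.uint8)); print([list(map(int,q)) for q in s[1:] if q[4]>25])
```

```text
108 [(320, 23), (334, 23), (351, 21), (355, 20), (357, 20), (363, 19), (370, 21)]
116 []
124 [(362, 12), (381, 12)]
132 [(320, 8), (334, 14), (340, 14), (347, 13), (356, 15), (363, 18), (371, 23)]
140 [(354, 13), (378, 17)]
148 [(353, 9), (364, 8)]
156 [(324, 22), (339, 20), (347, 14), (353, 14), (359, 10), (366, 25), (377, 16)]
164 [(325, 21), (339, 8), (352, 9), (366, 22), (376, 8)]
172 [(324, 26), (333, 9), (339, 9), (351, 9), (367, 17)]
180 [(323, 24), (334, 8), (366, 24), (374, 10)]
188 [(323, 23), (359, 9), (366, 28), (384, 28)]
196 [(322, 21), (343, 8), (359, 12), (365, 25), (384, 46)]
204 [(322, 29), (333, 18), (341, 18), (351, 17), (357, 20), (363, 11), (383, 51)]
212 [(384, 52)]
220 [(325, 92), (335, 87), (345, 76), (354, 81), (363, 76), (375, 93)]
228 []
236 [(338, 69), (359, 38), (376, 47)]
244 [(337, 70), (357, 20), (384, 61)]
[[257, 160, 113, 116, 6776], [258, 181, 9, 27, 126], [265, 182, 35, 29, 586], [366, 187, 8, 44, 240], [82, 217, 206, 54, 5294], [366, 235, 9, 11, 87], [216, 245, 10, 6, 38], [0, 251, 21, 13, 184], [15, 267, 18, 34, 164], [292, 278, 16, 33, 283], [45, 281, 30, 55, 867], [360, 280, 29, 41, 427], [332, 322, 79, 98, 2120], [33, 337, 10, 15, 94], [42, 336, 234, 84, 7217], [288, 336, 23, 17, 301], [0, 358, 21, 55, 370], [326, 386, 27, 33, 412], [413, 392, 14, 28, 203]]
```

```bash
python3 -c "
from station import env
print(env.get_obs()['t'],env.sign_off())"
```

```text
the job is handed in; nothing more can be done
21.0 None
```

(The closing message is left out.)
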